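Hook the flue damper's return spring back on its post with the spring puller

ROBOT

A 6-joint arm with a two-finger parallel gripper is mounted at the origin on the work surface. World frame = base frame: x ahead of the robot, y to its left, z up, the work surface at z = 0. Lengths are in m, angles in degrees, forces in N, time in s.
With the tool pointing down it reaches from about 0.275 to 0.85 m from the base axis. Payload 5.2 kg.
Tool frame: the origin (TCP) lies midway between the tips of the shut fingers; the grasp point (between the pads) lies manip.pinch_z behind it (manip.pinch_z is the distance from the TCP to the grasp point, in m); z points along the fingers, y is the direction in which the jaws open and shut (so a half turn about z gives the same grasp; the last joint's range is limited). The gripper opens to 85 mm and grips with 20 to 120 N. Pads are 22 mm wide; open, the fingers measure 114 mm over their backs; the gripper's body (76 mm by 85 mm) begins 54 mm behind the grasp point. The pads swing forward as they close: fully open they stand 13 mm farther back than shut.
Start: joints at [-81.979, 14.817, 87.949, -0, 77.235, -11.62], TCP at [0.185, -0.518, 0.231] pointing down, gripper open.
Joint ranges: [-179.93, 179.93], [-52.35, 119.4], [10.71, 147.94], [-69.91, 249.91], [12.55, 155.21], [-178.61, 178.61]. Speed limits (degrees/s): [147.25, 147.25, 180, 180, 180, 180].

INTERFACE

Orientations are given as [roll, pitch, yaw] about the fixed x, y, z axes, in that order (R = Rz(yaw) Ry(pitch) Rx(roll)).
In Python, from cell import manip gives the robot as it stands. Calls block until the motion is done:
- manip.move_to(position, orientation): joint-space move of the TCP to a pose.
- manip.move_straight(position, rot=None, feed=0.15, guard=None): straight line of the TCP; rot=None keeps the orientation; feed is the mean speed in m/s. With guard (N) it stops when the force on the tool has changed by that much, and returns True; else False.
- manip.move_j(angles): joint-space move.
- manip.move_gripper(opening, grip_force=None): finger opening in m; grip_force is the grip in N (None keeps the last); returns when the fingers have stopped.
- manip.pause(seconds).
- manip.solve_ik(position, orientation): joint angles nearest the present ones, or None.
- manip.read_state(): the state.
- manip.grab_frame(name): name is "scene" or "top"; returns the picture (480x640x3 uint8, blue, green, red); there is no depth.
- manip.calibration(name): a dict with "fx", "fy", "cx", "cy" (pixels), "k1" (the pictures are not rectified: a ray, as slopes to the right and down, at radius r is drawn at 1 + k1 r^2 times it, then the intrinsics apply), "R" (3x3) and "t" (3): a world point X has camera coordinates R X + t. Camera axes: x right, y down, z forward; pixel columns grow to the right and rows downward; lengths in m; the calibration is good to about 2 mm. A picture is of the moment at which its call begins. calibration takes no time and is no camera call.
A pose or a line that the arm cannot do raises manip.PlanningError and nothing moves.
- manip.finish_job(): hands the job in, once; it reports no verdict.
Trained networks look in the newest picture that a camera, given by its name, has taken for a name from the list of things; names that differ only in an ending like _2 or _b are one class to them, and where a whole thing is asked for, a point or a joint stands for the part that bears it (a point fixed in the world has none). Each returns a list of dicts, best first, with "conf" (0 to 1); they miss things now and then, are a little off and sometimes report something else, mostly with a low value. They report only what shows in the picture. A call takes as long as a camera call. They do not tell look-alikes from the thing itself.
- manip.cut_out(query, camera): "region" (480x640 bool, what is visible of it) and "box" ([centre column, centre row, width, height] in pixels, round what is visible of it).
- manip.mark_of(query, camera): "location" ([column, row] in pixels: a listed point, or the origin of a listed thing).
The state is a dict: "time": time; "joint_pos": joint angles; "joint_velocities": joint speeds; "joint_torque": joint torques, N m; "eef_pos": TCP position; "ee_rot": TCP orientation; "ft_force": force on the tool from outside, world axes, zero at the start; "torque": the same for the moment, N m; "width": finger opening in m.
Only numpy, scipy, OpenCV 4.12 (cv2) and the standard library are available. Lean on these libraries where they do the work, as an engineer would, in place of code of your own. Each camera call takes 0.05 s, during which the arm holds its last target. There are 200 camera calls.

TASK

Tilt the tool bin forward, take the spring puller out of it, and with the puller in the spring's pull loop draw the damper's return spring out and hook its end onto the anchor post, without overstretching the spring or pulling it with the hand itself. Then take the puller out and leave it lying on the slab, clear of the damper and the bin; leave the lamps, the jar and the cardboard box where they stand.

Things in the scene. Friction and masses are not known exactly. Their poses are not given: they have to be found in the camera images.
- damper: Fixed steel base plate of the flue damper, 260 x 100 x 8 mm. Origin on the slab, z up; x is the line from the spring's pivot (x = -100 mm, y = 0) over the anchor bar. A housing 110 x 45 x 55 mm (its collar 69 mm high) stands at x = -120 to -10, y = -95 to -50 mm.
- anchor_bar (a point): Middle of the slotted anchor bar's top, 20 mm above the slab, axes of the base plate. On the bar stands one vertical post: 8 mm stem, 12 mm head from 53 to 59 mm above the slab, 20 mm flange up to 25 mm. It is clamped on the spring's line (y = 0), anywhere from 10 mm before to 10 mm beyond this point along x; its exact place is not measured: see it or feel it.
- spring_pivot (a point): Pivot of the coil spring, 45 mm above the slab, axes of the base plate. The spring lies level at this height; it only swings about the pivot and stretches, and cannot be lifted or tipped. Slack, its coil (20 mm thick) ends 80 mm from the pivot.
- spring_swing (a joint): Swing of the spring, rad; 0 = along the base plate's x axis, over the anchor bar; positive = towards the plate's +y side. Starts at 0.28 to 0.45, so that the hook's open side faces the post. Slight friction: it stays where it is left.
- spring_stretch (a joint): Stretch of the spring, m; 0 = slack. It pulls with 2 N at first and 1 N more for each 10 mm. Past 0.065 the coil is ruined. Hooked on the post it is stretched by 20 to 40 mm, as the post stands.
- hook_seat (a point): Where the post's axis lies when hooked: 126 mm + stretch from the pivot; x outwards along the spring, y left. Hook of 4 mm wire, centre lines from this point in mm: neck (-42, 0) to (-38, 9), shank on to (6, 9), cross wire to (6, -9), lip back to (1, -9). It is open on the -y side from neck to lip; the post passes the lip when the hook is drawn 5 mm or more too far.
- pull_loop (a point): Centre of the pull loop at the spring's outer end, 143 mm + stretch from the pivot; x outwards along the spring, z up. A level rectangle of 4 mm wire, clear opening 18 (x) x 14 (y) mm; the hook's cross wire is its inner side, so it lies just outside the post.
- puller_grip (a point): Centre of the spring puller's wooden handle, 30 (x) x 16 (y) x 40 (z) mm, to be grasped across the 16 mm; z towards its top. Loose, about 90 g. It starts upright in the bin's slot, hanging by the handle's underside, with its x along the bin's x.
- puller_foot (a point): Lower end of the puller's 5 mm round shank, 70 mm below the handle's centre and 3 mm to its -x, on the wire's centre line; axes of the handle. From here a 5 mm foot points to +x, its end 10.5 mm away. It goes straight down through the pull loop; drawn to +x, the shank bears on the loop's outer wire, foot beneath it. To lift out, the shank must first go back 8 to 13 mm from that wire.
- bin_bar (a point): Middle of the tilt-out bin's bar handle: 8 mm round, 90 mm long along y, 45 mm in front (-x) of the bin's grey front panel, whose top is 4 mm higher than the bar. Axes of the bin, tilting with it. The pivot is 45 mm to +x and 106 mm to -z of this point in these axes.
- bin_slot (a point): Middle of the slot (19 (x) x 9 (y) mm) in the bin's 8 mm wooden holder plate, at the plate's top, on which the puller's handle stands. Axes of the bin, tilting with it; 40 mm to +x and 75 mm to +z of the pivot.
- bin_tilt (a joint): Tilt of the bin about its bottom pivot (along the bin's y, 6 mm above the slab), rad: 0 = closed and upright, grows as its top comes forward (-x), stop at 0.52. Past about 0.5 it stays open by its weight; well short of that it falls shut. A fixed housing 148 mm wide, 145 mm high and 110 mm deep behind the pivot roofs the puller over while it is closed.
- lamp1: Bystander: unlit brass butter lamp, a goblet 58 mm across and 64 mm high (wick to 70 mm), loose; origin under its foot, z up. Leave it standing.
- lamp2: Bystander: unlit brass butter lamp, a goblet 58 mm across and 64 mm high (wick to 70 mm), loose; origin under its foot, z up. Leave it standing.
- lamp3: Bystander: unlit brass butter lamp, a goblet 58 mm across and 64 mm high (wick to 70 mm), loose; origin under its foot, z up. Leave it standing.
- lamp4: Bystander: unlit brass butter lamp, a goblet 58 mm across and 64 mm high (wick to 70 mm), loose; origin under its foot, z up. Leave it standing.
- lamp5: Bystander: unlit brass butter lamp, a goblet 58 mm across and 64 mm high (wick to 70 mm), loose; origin under its foot, z up. Leave it standing.
- jar_c (a point): Bystander: closed glass jar, 64 mm across, 100 mm high; this point is half-way up.
- wick_box: Bystander: cardboard box 90 x 60 x 35 mm, loose; origin under its centre.
Things that resemble listed ones, but are neither listed nor needed, are in the scene too. Of the things that look like the part that bears bin_bar, the largest one is meant.

How it is judged:
By the outcome, as a careful person would: the job done as asked, in the order asked, and still so for the second after the job is handed in, with the robot touching nothing.
It also fails if it takes over 72 s, if anything falls off the work surface, if the arm or the gripper's body presses on something with over 40 N, if the wrist force passes 120 N, or if a joint passes its speed limit or range.

## Working session

There is one attempt and no reset: what is moved stays moved. The work goes in short steps, each a Python script; the robot and the scene stay as the last script left them, time stands still between calls to the robot, and variables do not carry over. Pictures are saved under pics/ and viewed, about 8 in all and at most 12, crops included, and the job is handed in when it is done.

```bash
ls; mkdir -p pics; python3 - <<'E'
from cell import manip
import cv2,numpy as np
for n in("scene","top"):
    im=manip.grab_frame(n);cv2.imwrite(f"pics/{n}0.png",im)
    c=manip.calibration(n);R=np.array(c["R"]);print(n,c["fx"],c["cx"],c["cy"],c["k1"],-R.T@np.array(c["t"]),R.round(2).tolist())
    for q in["bin_bar","puller_grip","damper","anchor_bar","spring_pivot","hook_seat","pull_loop","bin_slot","wick_box"]:
        print(q,[(np.round(d["location"],1).tolist(),round(d["conf"],2)) for d in manip.mark_of(q,n)])
print(manip.pinch_z,manip.read_state())
E
```

```text
pics
scene 605.5172738145407 312.98448529091223 243.94260760270967 -0.14054763590999791 [1.23033081 0.97490562 1.18933164] [[-0.82, 0.57, -0.01], [0.39, 0.55, -0.74], [-0.42, -0.61, -0.67]]
bin_bar [([467.9, 260.0], 0.62), ([373.4, 373.2], 0.6), ([378.9, 287.2], 0.58)]
puller_grip []
damper [([268.9, 245.8], 0.58), ([285.1, 228.9], 0.54), ([278.7, 245.7], 0.44)]
anchor_bar [([276.4, 243.7], 0.63), ([378.0, 359.6], 0.39)]
spring_pivot [([250.4, 212.9], 0.91), ([266.9, 241.3], 0.28)]
hook_seat [([285.1, 228.9], 0.48)]
pull_loop [([286.1, 227.9], 0.41)]
bin_slot []
wick_box [([285.5, 187.5], 0.72)]
top 567.5450136184944 316.45190734310245 238.8647906764662 -0.17614314184872604 [ 0.39747374 -0.00996256  1.27360541] [[-0.01, -1.0, -0.01], [-0.99, 0.01, -0.13], [0.13, 0.01, -0.99]]
bin_bar [([137.2, 181.8], 0.84), ([214.8, 257.4], 0.71)]
puller_grip [([178.5, 225.4], 0.61)]
damper [([402.4, 223.0], 0.85)]
anchor_bar [([374.2, 220.7], 0.97)]
spring_pivot [([452.1, 222.0], 0.69)]
hook_seat [([396.3, 241.7], 0.46)]
pull_loop [([389.2, 247.0], 0.55)]
bin_slot [([194.7, 356.9], 0.82), ([139.4, 153.9], 0.71), ([220.9, 213.8], 0.59)]
wick_box [([484.5, 306.7], 0.95)]
0.0187 {'time': 1.0, 'joint_pos': array([-8.19790648e+01,  1.48157309e+01,  8.79484821e+01, -1.26983039e-03,
        7.72334786e+01, -1.16202519e+01]), 'joint_velocities': array([ 0.00210746, -0.03144334, -0.04188981, -0.02819278, -0.04302401,
       -0.05429743]), 'joint_torque': array([-2.80919212e-04, -4.45935488e+01, -2.90900946e+01, -4.60080482e-04,
        7.62939108e-04, -2.88445483e-05]), 'eef_pos': array([ 0.18488163, -0.51801093,  0.23132253]), 'ee_rot': array([1.79997988e+02, 1.67803163e-03, 1.96414676e+01]), 'ft_force': array([-0.27984799, -0.60100097, -0.25815889]), 'torque': array([-0.00103874, -0.05115205,  0.01479197]), 'width': 0.08491095602816909}
```

View pics/top0.png

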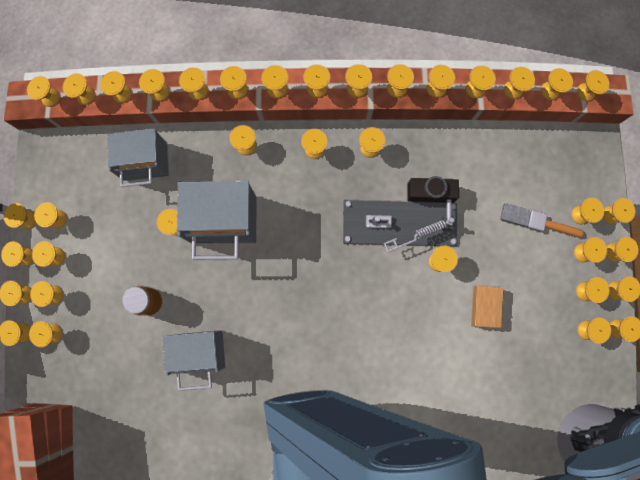

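View pics/scene0.png

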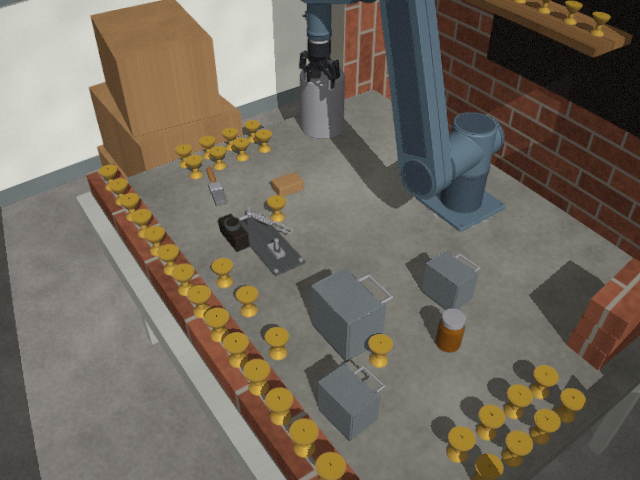

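Top picture: the bar/bin candidates are the bins with bars at (137,182), (215,257) and (193,388). The largest is the one at (215,215), with its bar at (215,257). The damper plate is at (400,222), its spring pointing lower left to the loop at (390,246). The jar is at (141,300), the box at (487,307), a lamp is near the spring at (443,260), and another is beside the bin at (168,221).

```bash
cat > h.py <<'E'
from cell import manip
import cv2,numpy as np
def ray(n,px):
    c=manip.calibration(n);R=np.array(c["R"]);t=np.array(c["t"])
    d=(np.array(px,float)-[c["cx"],c["cy"]])/[c["fx"],c["fy"]]
    u=d.copy()
    for _ in range(20): u=d/(1+c["k1"]*(u@u))
    return -R.T@t, R.T@np.array([u[0],u[1],1])
def at(n,px,z):
    o,d=ray(n,px); return o+d*(z-o[2])/d[2]
def pix(n,X):
    c=manip.calibration(n);p=np.array(c["R"])@np.array(X)+np.array(c["t"]);u=p[:2]/p[2]
    return u*(1+c["k1"]*(u@u))*[c["fx"],c["fy"]]+[c["cx"],c["cy"]]
def tri(pa,pb):
    (o1,d1),(o2,d2)=ray("scene",pa),ray("top",pb)
    A=np.stack([d1,-d2],1);s=np.linalg.lstsq(A,o2-o1,rcond=None)[0]
    a,b=o1+d1*s[0],o2+d2*s[1]; return (a+b)/2,np.linalg.norm(a-b)
E
python3 - <<'E'
from h import *
im=cv2.imread("pics/top0.png")
a=cv2.resize(im[165:275,160:270],None,fx=4,fy=4,interpolation=cv2.INTER_CUBIC)
b=cv2.resize(im[175:275,335:475],None,fx=5,fy=5,interpolation=cv2.INTER_CUBIC)[:,:700]
o=np.zeros((500,800,3),np.uint8)
a=cv2.resize(im[175:275,170:262],None,fx=3.4,fy=3.4,interpolation=cv2.INTER_CUBIC)
b=cv2.resize(im[175:275,338:466],None,fx=3.75,fy=3.75,interpolation=cv2.INTER_CUBIC)
o[:a.shape[0],:a.shape[1]]=a;o[:b.shape[0],315:315+b.shape[1]]=b
cv2.imwrite("pics/c1.png",o)
for nm,p,z in[("bar",(214.8,257.4),.112),("anchor",(374.2,220.7),.02),("pivot",(452.1,222),.045),("loop",(389.2,247),.045),("hook",(396.3,241.7),.045),("damper",(402.4,223),0)]: print(nm,at("top",p,z).round(4))
for p,q in[((378.9,287.2),(214.8,257.4)),((250.4,212.9),(452.1,222)),((276.4,243.7),(374.2,220.7)),((286.1,227.9),(389.2,247))]: print(tri(p,q))
E
```

```text
bar [0.5154 0.2126 0.112 ]
anchor [ 0.6048 -0.127   0.02  ]
pivot [ 0.5967 -0.2977  0.045 ]
loop [ 0.5423 -0.1563  0.045 ]
hook [ 0.5538 -0.1722  0.045 ]
damper [ 0.6024 -0.1932  0.    ]
(array([0.51661245, 0.21436402, 0.10189474]), np.float64(0.0005438356412841107))
(array([ 0.59559546, -0.29781716,  0.03346551]), np.float64(0.007539715068500004))
(array([ 0.60340944, -0.12659774,  0.0380287 ]), np.float64(0.004013439786095816))
(array([ 0.54609636, -0.15948469,  0.04461372]), np.float64(0.009641884035035216))
```

View pics/c1.png

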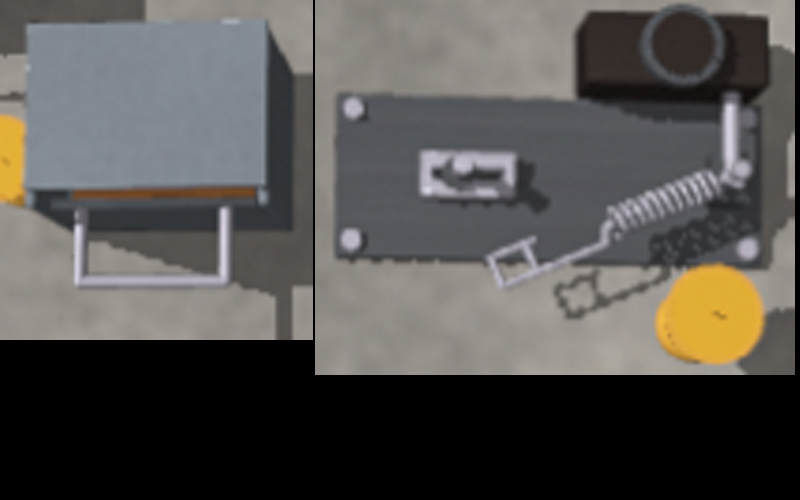

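```bash
python3 - <<'E'
from h import *
L=lambda x,y:(170+x/3.4,175+y/3.4)
D=lambda x,y:(338+(x-315)/3.75,175+y/3.75)
P=lambda n,p,z:(print(n,at("top",p,z).round(4)),at("top",p,z))[1]
a=P("barL",L(78,282),.113);b=P("barR",L(229,281),.113);print(np.linalg.norm(a-b))
r=[P("roof",L(*q),.145) for q in[(28,25),(265,21),(268,185),(25,190)]]
print("w",np.linalg.norm(r[3]-r[2]),np.degrees(np.arctan2(*(r[2]-r[3])[:2])),np.linalg.norm(r[0]-r[3]))
s=[P("screw",D(*q),.011) for q in[(353,108),(351,240),(748,248)]]
c=[P("corner",D(*q),.008) for q in[(337,94),(335,257),(765,265)]]
C=(s[0]+s[2])/2;C2=(c[0]+c[2])/2
print("C",C,C2,np.linalg.norm(c[1]-c[2]),np.linalg.norm(s[0]-s[1]))
for q in(s,c):
    u=q[1]-q[2];print("yaw",np.degrees(np.arctan2(u[1],u[0])));v=q[1]-q[0];print(np.degrees(np.arctan2(v[1],v[0]))+90)
P("posthead",D(465,160),.059);P("slotL",D(419,175),.02);P("slotR",D(517,175),.02)
P("loop",D(514,263),.045);P("pivot",D(741,170),.055)
P("lamp",(443,259),.06)
for n in("scene","top"):
  manip.grab_frame(n);print([(np.round(d["location"],1).tolist(),round(d["conf"],2)) for d in manip.mark_of("lamp1",n)] if n=="top" else "")
E
```

```text
barL [0.5144 0.2585 0.113 ]
barR [0.5145 0.1653 0.113 ]
0.09320715219050055
roof [0.668  0.2861 0.145 ]
roof [0.6682 0.1408 0.145 ]
roof [0.5684 0.1378 0.145 ]
roof [0.5667 0.2847 0.145 ]
w 0.14696217545560059 179.3393788408956 0.10134681233812731
screw [ 0.6455 -0.0695  0.011 ]
screw [ 0.5651 -0.0672  0.011 ]
screw [ 0.5584 -0.3071  0.011 ]
corner [ 0.6548 -0.0601  0.008 ]
corner [ 0.5553 -0.0576  0.008 ]
corner [ 0.5483 -0.3178  0.008 ]
C [ 0.60194301 -0.18829334  0.011     ] [ 0.60156576 -0.18897092  0.008     ] 0.26033618484433896 0.08043379073673927
yaw 88.3904462847304
268.32579939059315
yaw 88.46083919812978
268.55103845986525
posthead [ 0.605  -0.1318  0.059 ]
slotL [ 0.6027 -0.108   0.02  ]
slotR [ 0.6023 -0.1667  0.02  ]
loop [ 0.5463 -0.1605  0.045 ]
pivot [ 0.5988 -0.2944  0.055 ]
lamp [ 0.5134 -0.2711  0.06  ]

[([244.9, 144.2], 0.93), ([311.3, 154.1], 0.72), ([176.2, 223.5], 0.67), ([371.5, 147.8], 0.66), ([435.8, 262.7], 0.6), ([218.0, 255.4], 0.23)]
```

```bash
python3 - <<'E'
from h import *
bx,by=.5145,.212; px,pz=bx+.045,.006
def bar(t): return px-.045*np.cos(t)-.106*np.sin(t), pz+.106*np.cos(t)-.045*np.sin(t)
O=[180,0,90];q=manip.solve_ik([bx,by,.2],O);print(q, manip.solve_ik([bx,by,.2],[180,0,-90]))
if q is not None and abs(q[5])>120: O=[180,0,-90]
manip.move_gripper(.036,25)
manip.move_to([bx,by,.2],O)
P=manip.pinch_z
print(manip.move_straight([bx,by,.112-P],guard=15),manip.read_state()["eef_pos"])
manip.move_gripper(.0,30);s=manip.read_state();print("w",s["width"],s["ft_force"],s["time"])
for t in(.1,.2,.3,.4,.48,.55):
    x,z=bar(t);g=manip.move_straight([x,by,z-P],feed=.1,guard=25);s=manip.read_state();print(t,g,s["eef_pos"].round(4),s["ft_force"].round(1))
    if g:break
print(s["time"])
cv2.imwrite("pics/s1.png",manip.grab_frame("scene"))
E
```

```text
[ 1.09089983e+01  1.67791408e+01  8.97889207e+01 -2.54444375e-14
  7.34319385e+01  1.09089983e+01] [  10.9089983    16.77914081   89.78892067    0.           73.43193852
 -169.0910017 ]
False [0.51525689 0.21199294 0.09405973]
w 0.006777504165888999 [-1.69624979  0.25604239  5.8153646 ] 5.7333
0.1 False [0.504  0.2121 0.0891] [-2.3 -1.2  7.3]
0.2 False [0.4942 0.2121 0.0826] [-2.4 -0.3  6.3]
0.3 False [0.4849 0.2121 0.0753] [-3.3 -0.4  5.2]
0.4 False [0.4766 0.212  0.0674] [-3.7  0.6  3.5]
0.48 False [0.4708 0.212  0.0605] [-2.4  1.   2.2]
0.55 False [0.4684 0.2121 0.056 ] [-0.4 -0.3  9.3]
7.3
```

```bash
python3 - <<'E'
from h import *
s=manip.read_state();p=s["eef_pos"]
manip.move_gripper(.034)
manip.move_straight([p[0],p[1],.16],feed=.25)
manip.move_to([.38,.212,.25],[180,0,90])
for n in("top","scene"):
    im=manip.grab_frame(n);cv2.imwrite(f"pics/{n}2.png",im)
    for q in["bin_bar","puller_grip","bin_slot"]: print(n,q,[(np.round(d["location"],1).tolist(),round(d["conf"],2)) for d in manip.mark_of(q,n)])
print("expect grip",pix("top",[.547,.212,.108]),pix("scene",[.547,.212,.108]))
a=cv2.imread("pics/top2.png")[170:290,150:270];b=cv2.imread("pics/scene2.png")[240:360,300:420]
cv2.imwrite("pics/c2.png",cv2.resize(np.hstack([a,b]),None,fx=3.3,fy=3.3,interpolation=cv2.INTER_CUBIC))
print(manip.read_state()["time"])
E
```

```text
top bin_bar [([217.5, 278.6], 0.83), ([137.6, 180.0], 0.62)]
top puller_grip [([215.6, 239.5], 0.49)]
top bin_slot [([218.5, 229.9], 0.73), ([141.1, 158.7], 0.66)]
scene bin_bar [([392.2, 290.1], 0.86), ([470.4, 260.5], 0.58), ([373.2, 376.4], 0.52)]
scene puller_grip [([266.2, 245.2], 0.59), ([367.6, 294.0], 0.46)]
scene bin_slot [([362.2, 301.2], 0.66)]
expect grip [215.6891149  242.50480573] [368.93209553 290.10348371]
9.2667
```

View pics/c2.png

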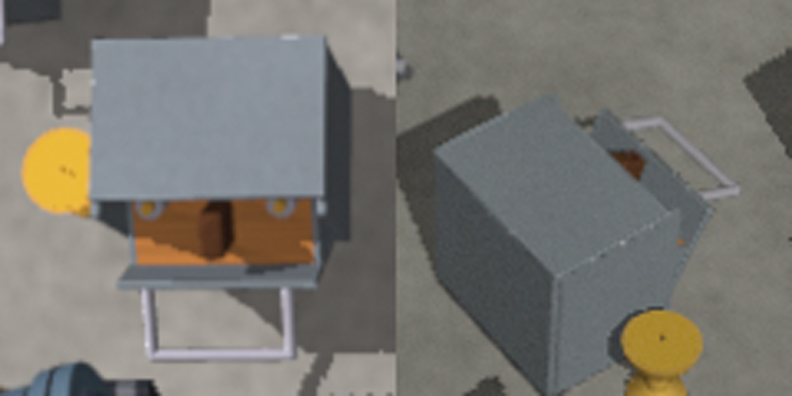

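The crop shows the bin open, with the dark wooden handle in its slot at top pixel (215,239), as predicted; two brass decoys sit at ±40 mm to the sides.

```bash
python3 - <<'E'
from h import *
t=.52;a=np.array([-np.sin(t),0,np.cos(t)]);O=[180,-np.degrees(t),0]
H=np.array([.5595,.2125,.006])+.04*np.array([np.cos(t),0,np.sin(t)])+.095*a
print(H)
T=lambda d:H+a*(.006-manip.pinch_z+d)
print(manip.solve_ik(T(.085),O))
manip.move_gripper(.036)
manip.move_to(T(.085),O)
g=manip.move_straight(T(0),feed=.12,guard=12);s=manip.read_state();print(g,(s["eef_pos"]-T(0)).round(4))
manip.move_gripper(0,110);s=manip.read_state();print("w",s["width"],s["ft_force"].round(1),s["time"])
g=manip.move_straight(T(.09),feed=.12,guard=25);s=manip.read_state();print(g,s["ft_force"].round(1),s["width"])
p=T(.09)
manip.move_to([.40,.12,.30],[180,0,60])
im=manip.grab_frame("scene");cv2.imwrite("pics/s3.png",im);im2=manip.grab_frame("top");cv2.imwrite("pics/t3.png",im2)
for n in("scene","top"):
  for q in("puller_grip","puller_foot"): print(n,q,[(np.round(d["location"],1).tolist(),round(d["conf"],2)) for d in manip.mark_of(q,n)])
c=pix("scene",manip.read_state()["eef_pos"]-[0,0,.02]).astype(int);print(c,manip.read_state()["width"],manip.read_state()["time"])
x0,y0=max(c[0]-70,0),max(c[1]-70,0)
cv2.imwrite("pics/c3.png",np.hstack([cv2.resize(im[y0:y0+140,x0:x0+140],None,fx=3.2,fy=3.2,interpolation=cv2.INTER_CUBIC),cv2.resize(im2[170:310,130:240],None,fx=3.2,fy=3.2,interpolation=cv2.INTER_CUBIC)]))
E
```

```text
[0.54700915 0.2125     0.10831803]
[ 16.16621855   5.42092354 116.3223659  -15.86071317  30.4109167
 117.8886259 ]
False [0.0001 0.0001 0.0004]
w 0.013991963259269836 [-1.2 -0.4  5. ] 12.25
False [ 0.4  0.1 -1.9] 0.014319085416316385
scene puller_grip [([398.1, 189.8], 0.74)]
scene puller_foot [([397.9, 207.9], 0.53)]
top puller_grip []
top puller_foot []
[396 194] 0.014267713001579951 14.8
```

View pics/c3.png

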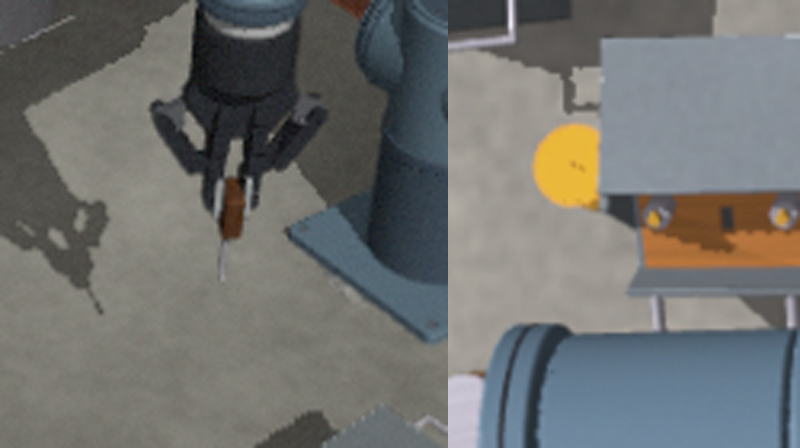

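```bash
cat >> h.py <<'E'
Y0=88.45; PV=np.array([.5991,-.2886]); ZF=.0583
def tcp(r,lat,sw,zf,dx=0.,turn=0.):
    """TCP pose that puts the shank r from the pivot, lat to the left, at swing sw(rad), foot at zf"""
    y=np.radians(Y0)+sw;e=np.array([np.cos(y),np.sin(y)]);n=np.array([-e[1],e[0]])
    p=PV+e*(r+.003-dx)+n*lat
    return [*p,zf+ZF],[180,0,np.degrees(y)]
def foot():
    s=manip.read_state();p=s["eef_pos"];y=np.radians(s["ee_rot"][2]);return p+[-.003*np.cos(y),-.003*np.sin(y),-ZF]
E
python3 - <<'E'
from h import *
f=foot();s=manip.read_state();print("exp foot px",pix("scene",f),"exp grip",pix("scene",s["eef_pos"]+[0,0,.0127]),"meas foot 395.4,210.9")
r=.143+.0155+.012
p,o=tcp(r,0,.417,.115);print(p,manip.solve_ik(p,o))
manip.move_to(p,o)
p,o=tcp(r,0,.417,.037)
print(manip.move_straight(p,o,feed=.15,guard=4))
s=manip.read_state();print(s["eef_pos"]-p,s["ft_force"].round(2),s["time"],pix("scene",foot()),pix("top",foot()))
for n in("scene","top"): im=manip.grab_frame(n);cv2.imwrite(f"pics/{n}4.png",im)
a=cv2.imread("pics/scene4.png")[180:270,230:310];b=cv2.imread("pics/top4.png")[185:275,340:470]
cv2.imwrite("pics/c4.png",np.hstack([cv2.resize(a,None,fx=3.8,fy=3.8,interpolation=cv2.INTER_CUBIC),cv2.resize(b,None,fx=3.8,fy=3.8,interpolation=cv2.INTER_CUBIC)]))
E
```

```text
exp foot px [394.85744229 205.81551068] exp grip [397.46652253 183.69493938] meas foot 395.4,210.9
[np.float64(0.5331457514265145), np.float64(-0.12812480847462157), 0.1733] [-25.17101764  17.26587363  93.07922757   0.          69.65489881
 -47.5133577 ]
False
[0.00066318 0.00018268 0.00090424] [ 0.42 -0.43 -0.75] 16.7083 [296.5119663  233.84704142] [377.26089787 250.79243413]
```

View pics/c4.png

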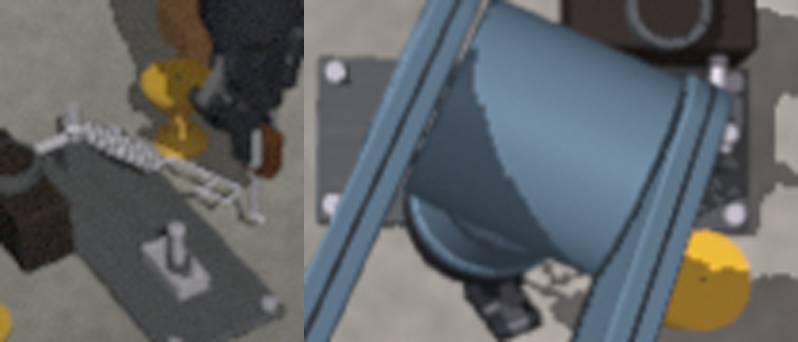

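```bash
python3 - <<'E'
from h import *
s=manip.read_state();e=s["eef_pos"]
for q in("puller_grip","puller_foot","pull_loop","hook_seat","spring_pivot"): print(q,[(np.round(d["location"],1).tolist(),round(d["conf"],2)) for d in manip.mark_of(q,"scene")])
print("exp grip",pix("scene",foot()+[0,0,.07]),"foot",pix("scene",foot()))
y=np.radians(s["ee_rot"][2]);u=np.array([np.cos(y),np.sin(y),0]);print("tip",pix("scene",foot()+.0105*u), "loop",pix("scene",[*(PV+.143*u[:2]),.045]),"loopouter",pix("scene",[*(PV+.154*u[:2]),.045]),"pivot",pix("scene",[*PV,.045]))
p,o=tcp(.143+.0155-.004,0,.417,.037)
g=manip.move_straight(p,feed=.03,guard=2.5);manip.pause(.15);s=manip.read_state()
print(g,s["ft_force"].round(2),"r",(foot()[:2]-PV)@u[:2]*1000,"lat",(foot()[:2]-PV)@[-u[1],u[0]]*1000,s["time"])
im=manip.grab_frame("scene")[180:270,230:310];cv2.imwrite("pics/c5.png",cv2.resize(im,None,fx=6.6,fy=6.6,interpolation=cv2.INTER_CUBIC))
E
```

```text
puller_grip [([299.4, 218.9], 0.52)]
puller_foot [([296.2, 237.1], 0.42)]
pull_loop [([287.1, 229.9], 0.49)]
hook_seat [([282.0, 224.7], 0.56)]
spring_pivot [([249.9, 210.3], 0.59), ([223.7, 283.2], 0.26)]
exp grip [295.90860795 215.04365307] foot [296.54602    233.79920812]
tip [299.57432553 235.10205099] loop [288.73644909 228.48022827] loopouter [291.87639567 229.82586063] pivot [249.41904218 211.63452222]
True [ 0.13 -0.86 -1.58] r 156.1930412736106 lat 0.6664538378951934 17.725
```

View pics/c5.png

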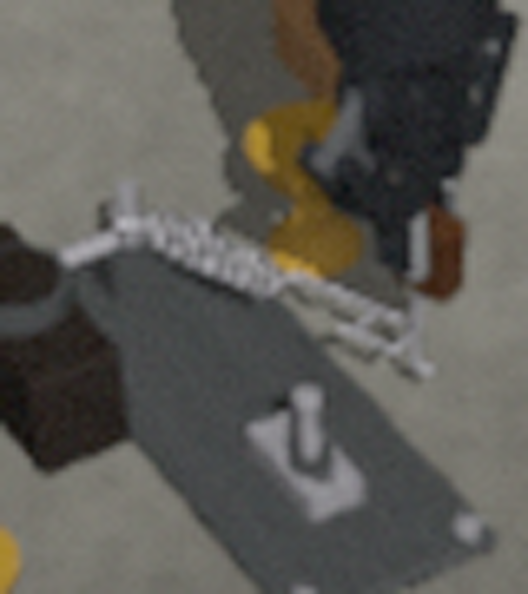

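```bash
python3 - <<'E'
from h import *
s=manip.read_state();y=np.radians(s["ee_rot"][2]);u=np.array([np.cos(y),np.sin(y)])
def F():
    a=[]
    for _ in range(4): manip.pause(.02);a.append(manip.read_state()["ft_force"])
    return np.mean(a,0)
f0=F();print(f0.round(2))
for r in np.arange(.160,.1445,-.0015):
    p,o=tcp(r,0,.417,.037);manip.move_straight(p,feed=.05)
    f=F();fr=f[:2]@u;print(round(((foot()[:2]-PV)@u)*1000,1),f.round(2),round(fr,2))
    if fr-f0[:2]@u>3: break
print(manip.read_state()["time"])
E
```

```text
[ 0.24  0.32 -1.13]
160.1 [-0.19 -0.22 -1.35] -0.13
158.4 [-0.32  0.09 -1.33] 0.2
156.9 [-0.18 -0.42 -1.07] -0.32
155.8 [-0.58  1.01 -0.93] 1.15
155.0 [-1.75  4.77  0.69] 5.08
19.425
```

```bash
cat >> h.py <<'E'
def F():
    a=[]
    for _ in range(4): manip.pause(.02);a.append(manip.read_state()["ft_force"])
    return np.mean(a,0)
def loc(sw):
    y=np.radians(Y0)+sw;u=np.array([np.cos(y),np.sin(y)]);d=foot()[:2]-PV
    return np.array([d@u,d@[-u[1],u[0]],foot()[2]])*1000
E
python3 - <<'E'
from h import *
OFF=.0023;sw=.417
def go(r,z,lat=0,**k): return manip.move_straight(tcp(r-OFF,lat,sw,z)[0],**k)
go(.163,.037,feed=.1);go(.163,.08,feed=.15);go(.139,.08,feed=.1);f0=F()
g=go(.139,.037,feed=.05,guard=3);f=F();print(g,loc(sw).round(1),(f-f0).round(2),manip.read_state()["time"])
E
```

```text
False [136.4  -0.2  37.4] [ 0.13 -0.61 -0.55] 21.6417
```

```bash
python3 - <<'E'
from h import *
OFF=.0023;sw=.417;y=np.radians(Y0)+sw;u=np.array([np.cos(y),np.sin(y)]);n=np.array([-u[1],u[0]])
f0=F()
for r in(.147,.152,.157):
    manip.move_straight(tcp(r-OFF,0,sw,.037)[0],feed=.06);f=F()-f0;print(r,loc(sw).round(1),"rad",(f[:2]@u).round(2),"lat",(f[:2]@n).round(2),"z",f[2].round(2))
print(manip.read_state()["time"])
im=manip.grab_frame("scene");cv2.imwrite("pics/s6.png",im)
cv2.imwrite("pics/c6.png",cv2.resize(im[190:260,240:320],None,fx=7,fy=7,interpolation=cv2.INTER_CUBIC))
E
```

```text
0.147 [ 1.449e+02 -1.000e-01  3.720e+01] rad -0.16 lat -0.09 z 0.29
0.152 [149.2  -0.2  37.2] rad -2.08 lat -0.18 z 0.07
0.157 [ 1.545e+02 -1.000e-01  3.710e+01] rad -2.71 lat -0.09 z 0.37
22.6917
```

View pics/c6.png

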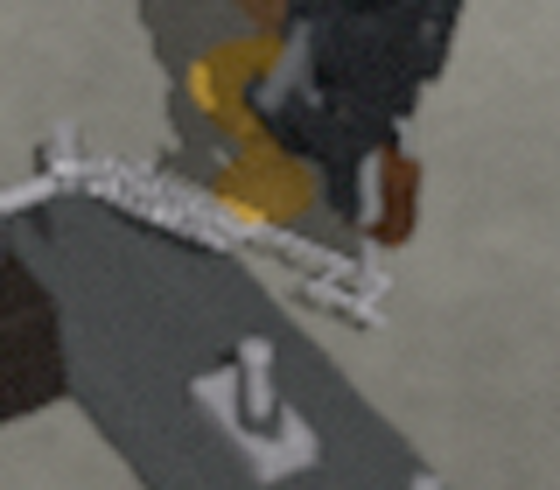

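```bash
python3 - <<'E'
from h import *
OFF=.0023;sw=.417
def go(r,sw,z=.037,feed=.1):
    p,o=tcp(r-OFF,0,sw,z);manip.move_straight(p,o,feed=feed)
def rep(tag,sw,f0=np.array([.1,-.2,-1.3])):
    y=np.radians(Y0)+sw;u=np.array([np.cos(y),np.sin(y)]);n=np.array([-u[1],u[0]]);f=F()-f0
    print(tag,loc(sw).round(1),"rad",(f[:2]@u).round(2),"lat",(f[:2]@n).round(2),"z",f[2].round(2));return f[:2]@n
go(.1755,sw,feed=.08);rep("s26",sw)
go(.1955,sw,feed=.08);rep("s46",sw)
for sw in(.34,.26,.18,.12,.07): go(.1955,sw)
b=rep("sw",.07)
for sw in np.arange(.055,-.07,-.015):
    go(.1955,sw,feed=.05);l=rep(round(sw,3),sw)
    if l>b+3: print("contact");break
print(manip.read_state()["time"])
im=manip.grab_frame("scene");cv2.imwrite("pics/s7.png",im)
cv2.imwrite("pics/c7.png",cv2.resize(im[190:270,240:330],None,fx=7,fy=7,interpolation=cv2.INTER_CUBIC))
E
```

```text
s26 [172.7  -0.2  37.2] rad -4.47 lat 0.43 z 0.53
s46 [192.   -0.3  37.2] rad -6.49 lat -0.3 z -0.27
sw [191.8   0.   36.9] rad -6.41 lat 0.46 z 1.73
0.055 [1.917e+02 1.000e-01 3.700e+01] rad -5.71 lat 0.27 z 1.48
0.04 [191.7   0.2  37. ] rad -6.26 lat -0.49 z 1.89
0.025 [191.7   0.2  36.9] rad -6.25 lat -0.41 z 1.31
0.01 [191.7   0.2  36.9] rad -5.95 lat -0.25 z 1.79
-0.005 [191.7   0.3  36.9] rad -6.03 lat 0.01 z 1.76
-0.02 [191.7   0.3  36.9] rad -6.17 lat -0.07 z 2.04
-0.035 [191.7   0.5  36.8] rad -5.81 lat 0.19 z 1.57
-0.05 [191.7   0.8  36.4] rad -6.03 lat -0.07 z 0.48
-0.065 [191.8   1.7  36.2] rad -6.0 lat 2.23 z 1.19
28.0083
```

View pics/c7.png

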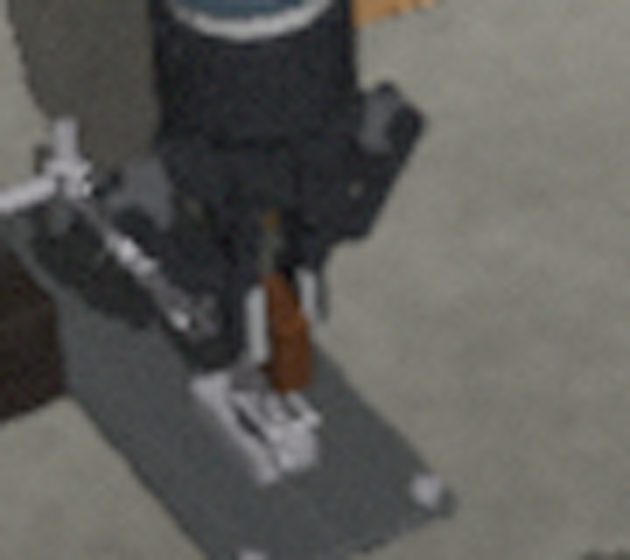

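```bash
python3 - <<'E'
from h import *
OFF=.0023;sw=-.046
y=np.radians(Y0)+sw;u=np.array([np.cos(y),np.sin(y)]);n=np.array([-u[1],u[0]])
def go(r,sw,z=.037,feed=.1):
    p,o=tcp(r-OFF,0,sw,z);manip.move_straight(p,o,feed=feed)
for r in(.1955,.191,.187,.184,.181,.178,.175,.172,.170,.168):
    go(r,sw,feed=.06);f=F()-[.1,-.2,-1.3];print(r,loc(sw).round(1),"rad",(f[:2]@u).round(2),"lat",(f[:2]@n).round(2),"z",f[2].round(2))
    if abs(f[:2]@u)<.9: break
print(manip.read_state()["time"])
E
```

```text
0.1955 [191.8   0.9  36.4] rad -5.97 lat 0.05 z 0.16
0.191 [187.3   0.7  36.4] rad -5.66 lat -0.06 z 0.41
0.187 [184.2   0.5  36.6] rad -5.09 lat 0.71 z -0.54
0.184 [182.5   0.3  36.8] rad -0.04 lat 1.37 z -0.15
29.325
```

```bash
python3 - <<'E'
from h import *
OFF=.0023
def go(r,sw,z=.037,feed=.06,guard=None):
    p,o=tcp(r-OFF,0,sw,z);return manip.move_straight(p,o,feed=feed,guard=guard)
def rep(t):
    f=F()-[.1,-.2,-1.3];print(t,loc(-.027).round(1),f.round(2));
g=go(.1795,-.027,guard=4);rep(g)
g=go(.1745,-.027,guard=4);rep(g)
g=go(.1745,-.027,z=.055,feed=.05,guard=4);rep(g)
if not g:
    g=go(.1745,-.027,z=.13,feed=.12,guard=5);rep(g)
print(manip.read_state()["time"])
E
```

```text
False [177.5  -0.2  37.2] [-0.21 -0.36  0.27]
False [ 1.721e+02 -1.000e-01  3.700e+01] [-0.29  0.34  0.36]
False [1.723e+02 1.000e-01 5.510e+01] [0.2  0.12 0.42]
False [172.4   0.7 128.7] [-0.82  0.61 -0.28]
31.375
```

```bash
python3 - <<'E'
from h import *
from scipy.spatial.transform import Rotation as Ro
best=None
for th in(65,60,55,50,45,40,35):
    for x in(.42,.38,.46):
        for yaw in(0,-10,10):
            O=[180,-th,yaw];Z=Ro.from_euler("xyz",O,degrees=True).as_matrix()[:,2]
            ft=np.array([x,-.06,.03]);p=ft-Z*ZF
            q=[manip.solve_ik(p+[0,0,d],O) for d in(-.03,.0,.12)]
            if all(v is not None for v in q): best=(th,x,yaw,p,O,Z,q);break
        if best:break
    if best:break
th,x,yaw,p,O,Z,q=best;print(th,x,yaw,p,q[0])
manip.move_to(p+[0,0,.12],O)
manip.move_straight(p,feed=.2)
g=manip.move_straight(p-[0,0,.026],feed=.04,guard=3);s=manip.read_state();print(g,s["eef_pos"],s["time"])
manip.move_gripper(.06);manip.pause(.5)
e=s["eef_pos"]
try: manip.move_straight(e-Z*.05+[0,0,.06],feed=.15)
except manip.PlanningError: manip.move_straight(e+[0,0,.10],feed=.15)
manip.move_to([.28,-.30,.30],[180,0,20])
print(manip.read_state()["time"],manip.read_state()["width"])
for n in("scene","top"): cv2.imwrite(f"pics/{n}8.png",manip.grab_frame(n))
for n in("scene","top"):
    for k in("hook_seat","pull_loop","puller_grip","puller_foot"): print(n,k,[(np.round(d["location"],1).tolist(),round(d["conf"],2)) for d in manip.mark_of(k,n)])
b=cv2.imread("pics/top8.png")[170:320,270:470];a=cv2.imread("pics/scene8.png")[170:320,240:440]
cv2.imwrite("pics/c8.png",np.hstack([cv2.resize(i,None,fx=2,fy=2,interpolation=cv2.INTER_CUBIC) if 0 else cv2.resize(i,(400,300),interpolation=cv2.INTER_CUBIC) for i in(b,a)]))
t=cv2.resize(cv2.imread("pics/top8.png"),(400,300));d=cv2.resize(cv2.imread("pics/top8.png")[190:265,340:440],(400,300),interpolation=cv2.INTER_CUBIC)
cv2.imwrite("pics/c8.png",np.vstack([cv2.imread("pics/c8.png"),np.hstack([t,d])]))
E
```

```text
35 0.46 0 [ 0.42656049 -0.06        0.07775656] [-43.65345737   8.61481496 146.72300369  95.10032758  23.42265918
 -43.56417362]
True [ 0.42728763 -0.06023834  0.05525784] 34.0333
37.375 0.059796513871713544
scene hook_seat [([276.8, 244.0], 0.6)]
scene pull_loop [([279.0, 245.8], 0.39)]
scene puller_grip [([353.6, 234.4], 0.51), ([364.6, 302.8], 0.26)]
scene puller_foot [([335.8, 244.1], 0.67)]
top hook_seat [([402.4, 225.0], 0.55), ([380.1, 216.8], 0.53)]
top pull_loop [([368.2, 218.2], 0.64)]
top puller_grip [([345.3, 322.8], 0.71)]
top puller_foot [([342.3, 290.6], 0.58), ([485.1, 307.0], 0.25)]
```

View pics/c8.png

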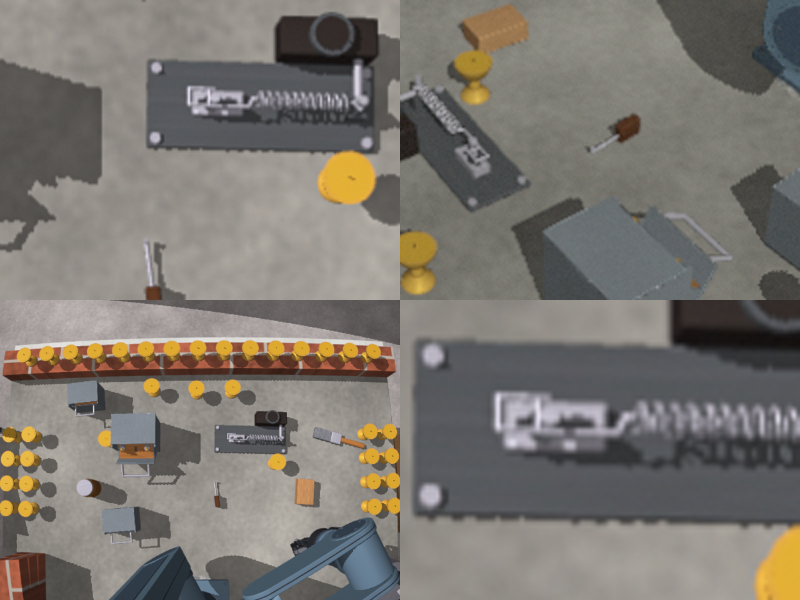

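```bash
python3 -c "
from cell import manip
manip.pause(.2);manip.finish_job();print(manip.read_state()['time'])"
```

```text
the job is handed in; nothing more can be done
the job is handed in; nothing more can be done
```

The spring is hooked on the anchor post and the puller lies on the slab. I handed the job in at about 37.6 s of the 72 s allowed.

**What I did:** I pulled the large bin's bar until it tilted to its stop, then drew the puller out along the tilted slot. I found the loop's outer wire by touch and lowered the puller into the loop. I stretched the spring to about 46 mm, below the 65 mm limit, then swung it onto the post and let it back. Last, I backed the puller about 10 mm, lifted it clear, and laid it down between the damper and the robot.

**Last checks:**
- **Hooked:** while letting the spring back, the pull on the puller dropped from 5 N to 0 at about 36 mm stretch, within the expected 20–40 mm. The final picture shows the spring still stretched, lying in line over the anchor bar.
- **Puller:** it lifted out with no contact force and lies flat on the slab, well clear of the damper and the bin.
- **Rest of the scene:** the lamps, jar and box appear where they stood at the start. The bin is still open.

**Disagreements:**
- The cameras put the post and the loop about 5 mm nearer the pivot than touch did. I went by touch.
- The pictures suggested the puller sat up to about 10 mm lower in the grip than planned. I left clearance for this, and it caused no trouble.

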